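Shut the split-lid plate chest so its halves lap

TASK

The white light-tight plate chest was shut in the wrong order: its left half lid, whose dark flange overlaps, is down, while the right half lid with the rebated edge still stands up on its folding stay. Raise the left half until its own stay locks and it stands by itself, fold the stay of the right half and press that half fully home past its catch, and only then fold the left stay and press the left half fully home so that its flange laps over the rebate. Never force a half lid down against its locked stay, and leave the two bottles and the orange-lidded jar to the left of the chest and the timer to its right where they stand.

Things in the scene. Friction and masses are not known exactly. Their poses are not given: they have to be found in the camera images.
- chest: white steel chest with two grey half lids, 200 (x) x 312 (y) x 95 mm, fixed, open on top, two petri dishes inside. Origin at the centre of its underside; x points to its rear, y to its left, z up; the folding stays are on its front (-x) face. Half lids are 12 mm thick, 200 mm along x, hinged on the left and right rims. Below, 'inward' = from a lid's hinge axis toward the chest's middle, level
- flanged (a joint): angle of the left (flanged) half lid, rad: 0 closed, 1.25 standing on its locked stay, 1.30 stay dead straight (end of travel). Weighs about 0.7 kg, hinge damped: freed, it sinks in about 2.5 s and stops near 0.15 on a spring ball catch. 5 to 10 N down on the lift bar snaps it home (below 0.01); some 15 to 20 N up on the bar pulls it out
- rebated (a joint): angle of the right (rebated) half lid, rad: same values, weight, damping and catch as the left. If the left lid is down first, it stops near 0.09 (13 mm proud) on the flange
- flanged_stay (a joint): elbow of the left folding stay, rad: 2.73 folded (lid closed), 0 straight, -0.44 locked past centre on its stop. A light spring drives it toward locked: with the lid held at 1.28 to 1.30 it snaps past centre by itself. To break it, push the red elbow knob some 40 mm (2 to 5 N) toward the lid's hinge and down until this exceeds about 0.9; pushed less, it springs back
- rebated_stay (a joint): elbow of the right folding stay, same values. Each stay is two steel bars 12 mm wide in front of the chest's front face: the lower, 85 mm, from a pivot on the chest (115 mm inward of the hinge axis, 30 mm below it) to the elbow; the upper, 66 mm, from the elbow to a pin on the lid's front edge, 95 mm from the hinge axis
- flanged_handle (a point): middle of the left lid's steel lift bar: 10 mm thick, free over 60 mm along the chest's x, 33 mm clear of the lid's face; 130 mm inward of the hinge axis and 44 mm above the lid's mid-thickness when closed; turns with the lid
- rebated_handle (a point): middle of the same lift bar on the right lid
- flanged_hinge (a point): point on the left hinge axis, midway along the lid; the axis runs along the chest's x at y = +156 mm, 101 mm above the chest's underside, level with the closed lid's mid-thickness
- rebated_hinge (a point): the same on the right hinge axis, at y = -156 mm in the chest's frame
- flanged_elbow (a point): mid-length of the red elbow knob of the left stay: 18 mm diameter, 24 mm long along the chest's x, axis along x; 127 mm in front of the chest's centre. When locked it stands 80 mm inward of the hinge axis and 47 mm above it
- rebated_elbow (a point): mid-length of the same red elbow knob of the right stay
- flanged_edge (a point): tip of the left lid's dark overlapping flange, midway along it, at its mid-thickness: upper 6 mm of the lid's thickness, reaching 170 mm from the hinge axis
- rebated_edge (a point): tip of the right lid's dark rebate tongue, midway along it, at its mid-thickness: lower 5.5 mm of the lid's thickness, reaching 159 mm from the hinge axis. Axes of this point are those of the chest when the lid is shut; the flange lies on the tongue, the flange's point 6 mm above this one, when both are shut
- red_bottle: red-capped stain bottle, 39 mm diameter, 110 mm high, loose; origin at its underside
- amber_bottle: amber bottle with black cap, 42 mm diameter, 99 mm high, loose; origin at its underside
- lab_timer: white and blue timer, 52x84x35 mm, loose; origin at its underside
- specimen_jar: clear jar with orange lid, 106x103x70 mm, loose; origin at its underside

How it is judged:
On the way, in this order (a step that is already met when the one before it is completed fails the run):
1. the left (flanged) half lid stands by itself on its locked stay, the right one is still up (value of joint flanged above 1.2 rad and value of joint flanged_stay below -0.3 rad and value of joint rebated above 0.5 rad and contact force between the fingers and chest below 0.5 N), for 0.3 s.
2. the right (rebated) half lid is fully home while the left one still stands on its locked stay (value of joint rebated below 0.02 rad and value of joint flanged above 1.2 rad and value of joint flanged_stay below -0.3 rad), for 0.2 s.
At the end, for the whole second after the job is handed in: both half lids are fully home, each within 0.02 rad (about 3 mm at its free edge) of closed and at rest, with the left lid's flange lying over the right lid's tongue (value of joint each of flanged, rebated below 0.02 rad and z of flanged_edge in the frame of rebated_edge above 0.003 m and velocity of joint flanged between -0.05 and 0.05 rad/s and velocity of joint rebated between -0.05 and 0.05 rad/s); the robot touches nothing.
It fails at once if a bottle, the timer or the jar is moved by more than 30 mm or tipped over (distance of any of red_bottle, amber_bottle, lab_timer, specimen_jar from where it was at the start of the episode above 0.03 m or angle between any of red_bottle, amber_bottle, specimen_jar's own z axis and vertical above 0.5 rad).
It fails at once if a half lid is forced down against its locked stay ((value of joint flanged below 1.15 rad and value of joint flanged_stay below -0.2 rad) or (value of joint rebated below 1.15 rad and value of joint rebated_stay below -0.2 rad)).
It also fails if it takes over 72 s, if anything falls off the work surface, if the arm or the gripper's body presses on something with over 40 N, if the wrist force passes 120 N, or if a joint passes its speed limit or range.

ROBOT

A 7-joint arm with a two-finger parallel gripper is mounted at the origin on a cart in front of the work surface, level with it; the furniture and walls round the work are solid. World frame = base frame: x ahead of the robot, y to its left, z up, the work surface at z = 0. Lengths are in m, angles in rad, forces in N, time in s.
With the tool pointing down it reaches from about 0.4 to 0.875 m from the base axis. Payload 19.3 kg.
Tool frame: the origin (TCP) lies midway between the tips of the shut fingers; the grasp point (between the pads) lies 19 mm behind it (robot.pinch_z is the distance from the TCP to the grasp point, in m); z points along the fingers, y is the line along which they close (so a half turn about z gives the same grasp; the last joint's range is limited). The gripper opens to 85 mm and grips with 20 to 120 N. Pads are 22 mm wide; open, the fingers measure 114 mm over their backs; the gripper's body (76 mm by 85 mm) begins 54 mm behind the grasp point. The pads swing forward as they close: fully open they stand 13 mm farther back than shut.
Start: joints at [1.168, 0.521, -0.036, 1.599, 0.021, 1.021, -0.113], TCP at [0.204, -0.591, 0.231] pointing down, gripper open.
Joint ranges: [-2.91, 2.91], [-0.3, 2.13], [-1.5, 1.42], [0.17, 2.43], [-1.26, 4.41], [0.16, 1.93], [-2.52, 2.52]. Speed limits (rad/s): [1.89, 1.89, 2.39, 2.39, 3.01, 3.01, 3.01].

INTERFACE

Orientations are given as [roll, pitch, yaw] about the fixed x, y, z axes, in that order (R = Rz(yaw) Ry(pitch) Rx(roll)).
In Python, from plant import robot gives the robot as it stands.
- The arm moves only by the tool send_rows, never from a script. Its arguments are lists of equal length, an entry for each row: "slide": the shift along the world's x, y, z in units of 20 cm (1.0 is 20 cm), a list of three; "spin": the turn about the world's z in units of pi rad (1.0 is pi rad); "gripper": the closure, from -1 (fully open) to 1 (shut), so that 0 is half open. In form: {"slide": [[tx, ty, tz], ...], "spin": [spin, ...], "gripper": [gripper, ...]}. A call has 1 to 5 rows; each row is the pose to reach, as a shift and turn from the pose commanded when the call began, turning the shorter way round; what a row does not reach only later rows make up. A row lasts 1/12 s, in which the tool goes at most 41.7 mm and 7.16 degrees, less where a joint would pass 70% of its speed; a pose out of reach is approached as far as the arm can. A call with a number of a shift or a turn outside -1 to 1 is refused whole. A call with a gripper value outside its range is refused whole. The fingers move at their own pace and stop on an object; "squeeze" is the grip in N (left out, the last holds). Time passes only in rows, so rows that repeat a pose let the fingers close. It gives the time, the measured TCP pose, the force, the opening and the grip force at its end, in the units of the state.
- robot.read_state(): the state, without advancing time (a new reading comes with each control period).
- robot.read_camera(name): name is "scene" or "top" or "wrist"; returns (picture, depth): 400x640x3 uint8, blue, green, red; 400x640 float32, m along the optical axis (not along the pixel's ray), 0 where there is no reading.
- robot.camera_model(name): a dict with "K" (3x3 intrinsics, pixels), "position" and "attitude" of the camera in the world; the wrist camera has in their place "mount" (4x4, takes a point from camera to tool coordinates, whose origin is the TCP and whose axes are the flange's). Camera axes: x right, y up, looking along -z (the intrinsics and any distortion apply to the point x, -y, -z); pixel columns grow to the right and rows downward; lengths in m; the calibration is good to about 2 mm. A picture is of the moment at which its call begins: read the wrist's pose just before it. camera_model takes no time and is no camera call.
- robot.job_done(): hands the job in; it is judged then, once.
The state is a dict: "time_s": time; "qpos": joint angles; "joint_velocities": joint speeds; "tau": joint torques, N m; "tcp_pos": TCP position; "tool_rot": TCP orientation; "contact_force": force on the tool from outside, world axes, zero at the start; "moment": the same for the moment, N m; "finger_gap": opening from 0.0 (shut) to 1.0 (fully open); "grasp_force": force on a finger pad.
Only numpy, scipy, OpenCV 4.12 (cv2) and the standard library are available. Lean on these libraries where they do the work, as an engineer would, in place of code of your own. Each camera call takes 0.05 s, during which the arm holds its last target. There are 200 camera calls.

## Working session

There is one attempt and no reset: what is moved stays moved. The work goes in short steps, Python scripts to look and compute and a tool call to move; the robot and the scene stay as the last step left them, time stands still between calls to the robot, and variables do not carry over. Pictures are saved under pics/ and viewed, at most 10 in all, crops included, and the job is handed in when it is done.

Besides the shell and the picture viewer there is one more tool, called after "Emit:" as a command line: name --pt "numbers of a row" for each row, then --argument value for the rest. send_rows: Moves the arm, as the interface text tells. Its arguments: {"type":"object","properties":{"slide":{"type":"array"},"spin":{"type":"array"},"gripper":{"type":"array"},"squeeze":{"type":"number"}},"required":["slide","spin","gripper"]}

```bash
ls; mkdir -p pics; python3 - <<'E'
from plant import robot
import cv2,numpy as np
np.set_printoptions(precision=4,suppress=True)
s=robot.read_state();print(s)
for n in("scene","top"):
    p,d=robot.read_camera(n);cv2.imwrite(f"pics/{n}0.png",p);np.save(f"{n}0.npy",d);print(n,robot.camera_model(n))
print(robot.camera_model("wrist"),robot.pinch_z)
E
```

```text
pics
{'time_s': 0.0, 'qpos': array([ 1.1678,  0.522 , -0.0363,  1.6   ,  0.0212,  1.0211, -0.1128]), 'joint_velocities': array([ 0.0001,  0.0015,  0.0021, -0.0019, -0.001 , -0.0008, -0.    ]), 'tau': array([ -0.0013, -92.711 ,   1.9791, -36.9939,   0.0178,   0.0082,
        -0.0001]), 'tcp_pos': array([ 0.204 , -0.5904,  0.2307]), 'tool_rot': array([-3.1404,  0.0001,  0.3328]), 'contact_force': array([0.4093, 0.089 , 0.561 ]), 'moment': array([ 0.0107, -0.0192,  0.0194]), 'grasp_force': 0.0, 'finger_gap': 0.9973669150586568}
scene {'K': array([[412.833 ,   0.    , 322.4296],
       [  0.    , 412.833 , 194.5435],
       [  0.    ,   0.    ,   1.    ]]), 'position': array([ 0.2606, -0.6518,  1.0218]), 'attitude': array([ 0.701 , -0.0154, -0.4266])}
top {'K': array([[361.2945,   0.    , 313.3889],
       [  0.    , 361.2945, 201.7039],
       [  0.    ,   0.    ,   1.    ]]), 'position': array([0.4233, 0.0134, 1.1124]), 'attitude': array([ 0.1465,  0.0032, -1.5721])}
{'K': array([[325.4638,   0.    , 317.3188],
       [  0.    , 325.4638, 201.105 ],
       [  0.    ,   0.    ,   1.    ]]), 'mount': array([[-0.0004,  0.95  ,  0.3124,  0.0807],
       [ 1.    ,  0.0005, -0.    , -0.0005],
       [-0.0002,  0.3124, -0.95  , -0.1423],
       [ 0.    ,  0.    ,  0.    ,  1.    ]])} 0.0187
```

View pics/scene0.png

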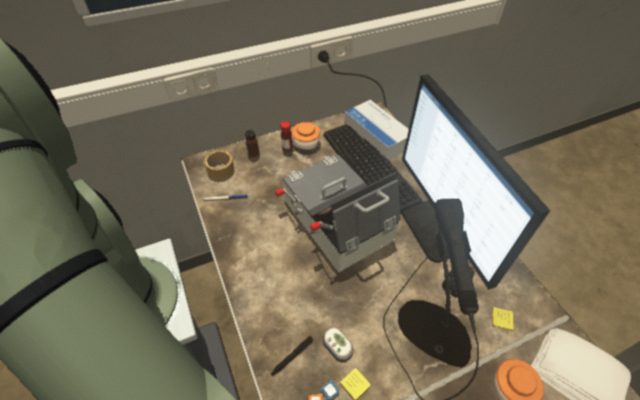

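View pics/top0.png

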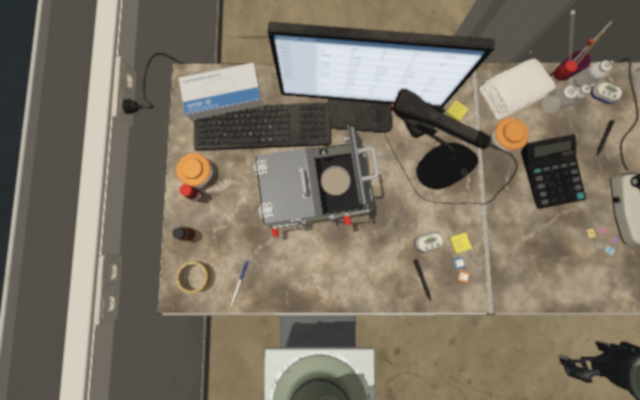

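The scene view shows the chest at about (340,215), with the left lid down and the right lid standing. The top view has the red knobs at about (276,232) for the left stay and (348,220) for the right. The bottles and jar are at (183–195,165–235) and the timer at (429,242). Next I'll triangulate the knobs and work out the chest frame.

```bash
cat > h.py <<'E'
import numpy as np,cv2
from scipy.spatial.transform import Rotation as R
from plant import robot
np.set_printoptions(precision=4,suppress=True)
def pose(n):
    m=robot.camera_model(n);return m["K"],R.from_euler("xyz",m["attitude"]).as_matrix(),m["position"]
def ray(n,u,v):
    K,A,p=pose(n);d=A@np.array([(u-K[0,2])/K[0,0],-(v-K[1,2])/K[1,1],-1.]);return p,d
def onz(n,u,v,z):
    p,d=ray(n,u,v);return p+d*(z-p[2])/d[2]
def tri(a,b):
    (p,d),(q,e)=a,b;s=np.linalg.lstsq(np.c_[d,-e],q-p,rcond=None)[0]
    x,y=p+s[0]*d,q+s[1]*e;return (x+y)/2,np.linalg.norm(x-y)
def red(img,box):
    b,g,r=[img[...,i].astype(int) for i in range(3)]
    m=((r>110)&(r>2*g)&(r>2*b)).astype(np.uint8)
    n,l,st,c=cv2.connectedComponentsWithStats(m)
    return [(c[i],st[i]) for i in range(1,n) if st[i][4]>8 and box[0]<c[i][0]<box[2] and box[1]<c[i][1]<box[3]]
E
python3 - <<'E'
from h import *
S=cv2.imread("pics/scene0.png");T=cv2.imread("pics/top0.png")
a=red(S,(260,170,340,240));b=red(T,(260,200,360,250))
print(a,b)
a=sorted([x[0] for x in a],key=lambda c:c[0]);b=sorted([x[0] for x in b],key=lambda c:c[0])
L,eL=tri(ray("scene",*a[0]),ray("top",*b[0]));Rr,eR=tri(ray("scene",*a[1]),ray("top",*b[1]))
print("L",L,eL,"R",Rr,eR,np.linalg.norm(L-Rr))
lc=np.array([-.127,.125]);rc=np.array([-.127,-.076])
w=L[:2]-Rr[:2];yaw=np.arctan2(w[1],w[0])-np.pi/2
C=np.array([[np.cos(yaw),-np.sin(yaw)],[np.sin(yaw),np.cos(yaw)]])
o=((L+Rr)/2)[:2]-C@((lc+rc)/2);print("yaw",yaw,"o",o)
# depth-cloud check: lid-top height, hull of the chest-top points
d=np.load("top0.npy");K,A,p=pose("top")
v,u=np.mgrid[0:400,0:640];P=np.stack([(u-K[0,2])/K[0,0]*d,-(v-K[1,2])/K[1,1]*d,-d],-1)@A.T+p
np.save("cloud.npy",P)
Q=P[145:230,255:385].reshape(-1,3)
q=(Q[:,:2]-o)@C
m=(abs(Q[:,2]-.107)<.006)&(q[:,1]>0)
print("lid pts z",np.median(Q[m,2]),"chest x",np.percentile(q[m,0],[1,50,99]),"y",np.percentile(q[m,1],[1,50,99]))
r=cv2.minAreaRect(q[m].astype(np.float32));print(r)
h=(abs(Q[:,2]-.150)<.008)&(q[:,1]>0)&(q[:,1]<.06)
print("bar",h.sum(),q[h].mean(0),Q[h].mean(0),q[h].min(0),q[h].max(0))
for n,bx in dict(jar=(195,170),red=(188,190),amber=(183,234),timer=(429,242)).items():
    x=P[bx[1],bx[0]];print(n,x,(x[:2]-o)@C)
E
```

```text
[(array([279.0227, 191.5   ]), array([275, 188,   9,   8,  44], dtype=int32)), (array([315.3226, 225.2419]), array([311, 221,  10,   9,  62], dtype=int32))] [(array([346.9825, 219.8947]), array([343, 216,   8,   9,  57], dtype=int32)), (array([274.8205, 232.1282]), array([272, 229,   6,   8,  39], dtype=int32))]
L [0.4878 0.1264 0.0832] 0.00015797233447826075 R [ 0.517  -0.0737  0.1482] 0.0015379897619289009 0.2124272920841903
yaw 0.14462622703433592 o [0.6316 0.0204]
lid pts z 0.10783540869118502 chest x [-0.1009 -0.005   0.097 ] y [0.0014 0.0771 0.1522]
((-0.010567896068096161, 0.08103909343481064), (0.16245137155056, 0.22028672695159912), 89.7743148803711)
bar 105 [-0.0023  0.025 ] [0.6257 0.0448 0.1492] [-0.0406  0.0201] [0.0382 0.0299]
jar [0.672  0.3659 0.0723] [0.0898 0.336 ]
red [0.6049 0.3694 0.112 ] [0.0239 0.3493]
amber [0.4821 0.3822 0.0983] [-0.0958  0.3796]
timer [ 0.4611 -0.3265  0.0322] [-0.2187 -0.3187]
```

The knob spacing (212 mm), the heights (83 and 148 mm), the lid top (108 mm) and the bar position all fit the given sizes. That puts the chest at o≈(0.630, 0.020) with yaw 0.145. Now I'll approach.

Emit:
send_rows --pt "0.48 0.7 0.6" --pt "0.48 0.7 0.6" --pt "0.48 0.7 0.6" --pt "0.48 0.7 0.6" --pt "0.48 0.7 0.6" --spin '[-0.06,-0.06,-0.06,-0.06,-0.06]' --gripper '[-0.2,-0.2,-0.2,-0.2,-0.2]' --squeeze 60

```text
time_s: 0.52
tcp_pos: [0.3007, -0.449, 0.3522]
tool_rot: [-3.141, 0.0, 0.144]
contact_force: [0.9, -1.1, 1.0]
finger_gap: 0.603
grasp_force: 0.0
```

Emit:
send_rows --pt "0.7 0.7 0.1" --pt "0.7 0.7 0.1" --pt "0.7 0.7 0.1" --pt "0.7 0.7 0.1" --pt "0.7 0.7 0.1" --spin '[0,0,0,0,0]' --gripper '[-0.2,-0.2,-0.2,-0.2,-0.2]'

```text
time_s: 0.93
tcp_pos: [0.4421, -0.3078, 0.3716]
tool_rot: [-3.141, -0.001, 0.146]
contact_force: [1.0, -0.6, -0.8]
finger_gap: 0.6
grasp_force: 0.0
```

Emit:
send_rows --pt "0.2 0.95 0" --pt "0.2 0.95 0" --pt "0.2 0.95 0" --pt "0.2 0.95 0" --pt "0.2 0.95 0" --spin '[0,0,0,0,0]' --gripper '[-0.2,-0.2,-0.2,-0.2,-0.2]'

```text
time_s: 1.35
tcp_pos: [0.4804, -0.1167, 0.3713]
tool_rot: [-3.141, -0.0, 0.147]
contact_force: [1.0, 0.0, -0.3]
finger_gap: 0.6
grasp_force: 0.0
```

Emit:
send_rows --pt "0.73 0.82 0" --pt "0.73 0.82 0" --pt "0.73 0.82 0" --pt "0.73 0.82 0" --pt "0.73 0.82 0" --spin '[0,0,0,0,0]' --gripper '[-0.2,-0.2,-0.2,-0.2,-0.2]'

```text
time_s: 1.77
tcp_pos: [0.6196, 0.0365, 0.371]
tool_rot: [3.141, 0.0, 0.144]
contact_force: [0.5, -0.7, 0.5]
finger_gap: 0.599
grasp_force: 0.0
```

Emit:
send_rows --pt "0 0 -0.2" --pt "0 0 -0.4" --pt "0 0 -0.6" --pt "0 0 -0.8" --pt "0 0 -0.8" --spin '[0,0,0,0,0]' --gripper '[-0.2,-0.2,-0.2,-0.2,-0.2]'

```text
time_s: 2.18
tcp_pos: [0.6151, 0.0344, 0.2041]
tool_rot: [-3.141, 0.011, 0.145]
contact_force: [-1.1, 0.1, -0.9]
finger_gap: 0.599
grasp_force: 0.0
```

Emit:
send_rows --pt "0 0 -0.1" --pt "0 0 -0.2" --pt "0 0 -0.3" --pt "0 0 -0.4" --pt "0 0 -0.41" --spin '[0,0,0,0,0]' --gripper '[-0.2,-0.2,-0.2,-0.2,-0.2]'

```text
time_s: 2.6
tcp_pos: [0.618, 0.0347, 0.1281]
tool_rot: [-3.142, 0.003, 0.144]
contact_force: [-0.9, 0.5, -0.1]
finger_gap: 0.602
grasp_force: 0.0
```

Emit:
send_rows --pt "0 0 0" --pt "0 0 0" --pt "0 0 0" --pt "0 0 0" --pt "0 0 0" --spin '[0,0,0,0,0]' --gripper '[0.9,0.9,0.9,0.9,0.9]' --squeeze 60

```text
time_s: 3.02
tcp_pos: [0.6186, 0.043, 0.1319]
tool_rot: [-3.133, -0.003, 0.15]
contact_force: [-10.8, 36.0, 9.0]
finger_gap: 0.087
grasp_force: 58.7
```

Emit:
send_rows --pt "0.02 0.03 0" --pt "0.03 0.05 0" --pt "0.03 0.05 0" --spin '[0,0,0]' --gripper '[0.9,0.9,0.9]'

```text
time_s: 3.27
tcp_pos: [0.6212, 0.0438, 0.1309]
tool_rot: [3.139, 0.008, 0.144]
contact_force: [-34.4, -6.8, 25.8]
finger_gap: 0.09
grasp_force: 62.8
```

Emit:
send_rows --pt "-0.025 0.01 0.05" --pt "-0.03 0.04 0.1" --pt "-0.035 0.065 0.14" --pt "-0.04 0.093 0.183" --pt "-0.04 0.093 0.183" --spin '[0,0,0,0,0]' --gripper '[0.9,0.9,0.9,0.9,0.9]'

```text
time_s: 3.68
tcp_pos: [0.6177, 0.0628, 0.1693]
tool_rot: [3.14, -0.003, 0.144]
contact_force: [1.3, -8.3, 0.4]
finger_gap: 0.092
grasp_force: 60.5
```

Emit:
send_rows --pt "-0.005 0.033 0.04" --pt "-0.009 0.066 0.078" --pt "-0.015 0.104 0.113" --pt "-0.02 0.143 0.146" --pt "-0.02 0.143 0.146" --spin '[0,0,0,0,0]' --gripper '[0.9,0.9,0.9,0.9,0.9]' --squeeze 35

```text
time_s: 4.1
tcp_pos: [0.6141, 0.0908, 0.1991]
tool_rot: [3.139, -0.004, 0.143]
contact_force: [-0.0, -12.7, 11.1]
finger_gap: 0.091
grasp_force: 59.9
```

Emit:
send_rows --pt "-0.006 0.043 0.03" --pt "-0.013 0.085 0.055" --pt "-0.02 0.13 0.077" --pt "-0.026 0.178 0.097" --pt "-0.026 0.178 0.097" --spin '[0,0,0,0,0]' --gripper '[0.9,0.9,0.9,0.9,0.9]'

```text
time_s: 4.52
tcp_pos: [0.6091, 0.1276, 0.219]
tool_rot: [3.14, -0.005, 0.144]
contact_force: [-2.0, -10.8, 22.1]
finger_gap: 0.09
grasp_force: 60.9
```

Emit:
send_rows --pt "-0.007 0.05 0.03" --pt "-0.015 0.098 0.045" --pt "-0.022 0.15 0.054" --pt "-0.029 0.199 0.06" --pt "-0.029 0.199 0.06" --spin '[0,0,0,0,0]' --gripper '[0.9,0.9,0.9,0.9,0.9]'

```text
time_s: 4.93
tcp_pos: [0.6029, 0.1694, 0.2286]
tool_rot: [-3.141, -0.004, 0.146]
contact_force: [8.6, 1.5, -6.1]
finger_gap: 0.088
grasp_force: 55.6
```

Emit:
send_rows --pt "-0.003 0.02 0" --pt "-0.005 0.04 0" --pt "-0.007 0.055 0" --pt "-0.009 0.065 0" --pt "-0.009 0.065 0" --spin '[0,0,0,0,0]' --gripper '[0.9,0.9,0.9,0.9,0.9]'

```text
time_s: 5.35
tcp_pos: [0.6016, 0.18, 0.2288]
tool_rot: [3.141, -0.004, 0.144]
contact_force: [7.1, -3.9, 0.1]
finger_gap: 0.087
grasp_force: 55.6
```

Emit:
send_rows --pt "0 0 0" --pt "0 0 0" --pt "0 0 0" --spin '[0,0,0]' --gripper '[0.9,0.9,0.9]'

```text
time_s: 5.6
tcp_pos: [0.6016, 0.1796, 0.2288]
tool_rot: [3.141, -0.004, 0.143]
contact_force: [8.2, -3.6, -1.7]
finger_gap: 0.089
grasp_force: 55.5
```

Emit:
send_rows --pt "-0.001 0.01 0" --pt "-0.003 0.02 0" --pt "-0.003 0.02 0" --pt "-0.003 0.02 0" --spin '[0,0,0,0]' --gripper '[0.9,0.9,0.9,0.9]'

```text
time_s: 5.93
tcp_pos: [0.6014, 0.1813, 0.2287]
tool_rot: [3.138, -0.004, 0.141]
contact_force: [8.2, -14.8, -0.9]
finger_gap: 0.086
grasp_force: 55.7
```

```bash
cat >> h.py <<'E'
o=np.array([.630,.020]);yaw=.1446;C=np.array([[np.cos(yaw),-np.sin(yaw)],[np.sin(yaw),np.cos(yaw)]])
def ch(P): P=np.asarray(P);return np.r_[(P[:2]-o)@C,P[2]]
def w(x,y): return C@np.array([x,y])+o
def look(tag,n=("scene","top")):
    r={}
    for k in n:
        p,d=robot.read_camera(k);cv2.imwrite(f"pics/{k}{tag}.png",p);np.save(f"{k}{tag}.npy",d);r[k]=p
    return r
E
python3 - <<'E'
from h import *
i=look(1)
for n,b in(("scene",(250,140,360,240)),("top",(240,200,380,260))):
    for c,s in red(i[n],b):
        print(n,c,s[4],[ch(onz(n,*c,z)) for z in(.085,.148)])
cv2.imwrite("pics/m1.png",np.hstack([cv2.resize(i["scene"][120:270,240:420],None,fx=2.2,fy=2.2),cv2.resize(i["top"][130:280,230:410],None,fx=2.2,fy=2.2)])[:, :800])
E
```

```text
scene [283.7955 186.8864] 44 [array([-0.1051,  0.1329,  0.085 ]), array([-0.1291,  0.0828,  0.148 ])]
scene [315.3934 225.2623] 61 [array([-0.1001, -0.0382,  0.085 ]), array([-0.1244, -0.0767,  0.148 ])]
top [347.     219.9636] 55 [array([-0.1211, -0.0827,  0.085 ]), array([-0.1263, -0.0762,  0.148 ])]
```

View pics/m1.png

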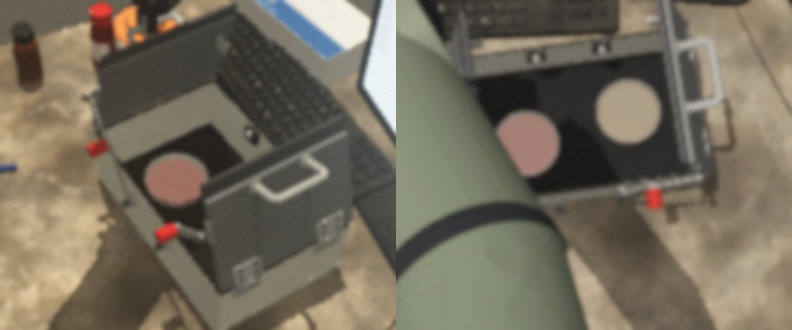

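The left knob's ray fits the dead-straight stay: at z 0.139 it gives y 0.090. I'll ease back a little so the stay can go over centre.

Emit:
send_rows --pt "0.001 -0.01 0" --pt "0.002 -0.02 0" --pt "0.002 -0.025 0" --pt "0.002 -0.025 0" --pt "0.002 -0.025 0" --spin '[0,0,0,0,0]' --gripper '[0.9,0.9,0.9,0.9,0.9]'

```text
time_s: 6.45
tcp_pos: [0.6017, 0.1787, 0.2289]
tool_rot: [3.141, -0.005, 0.143]
contact_force: [9.6, -2.9, -2.5]
finger_gap: 0.088
grasp_force: 55.3
```

```bash
python3 - <<'E'
from h import *
i=look(2,("scene",))
for c,s in red(i["scene"],(250,140,360,240)): print(c,s[4],ch(onz("scene",*c,.148)))
E
```

```text
[284.9048 187.2619] 42 [-0.1272  0.0799  0.148 ]
[315.3226 225.2419] 62 [-0.1246 -0.0766  0.148 ]
```

Emit:
send_rows --pt "0.001 -0.008 0" --pt "0.002 -0.016 0" --pt "0.003 -0.022 0" --pt "0.003 -0.022 0" --pt "0.003 -0.022 0" --spin '[0,0,0,0,0]' --gripper '[0.9,0.9,0.9,0.9,0.9]'

```text
time_s: 6.92
tcp_pos: [0.6023, 0.1748, 0.229]
tool_rot: [-3.141, -0.005, 0.143]
contact_force: [9.7, -1.1, -2.8]
finger_gap: 0.089
grasp_force: 55.4
```

```bash
python3 - <<'E'
from h import *
i=look(3,("scene",))
for c,s in red(i["scene"],(250,140,360,240)): print(c,s[4],ch(onz("scene",*c,.148)))
E
```

```text
[286.0952 188.0238] 42 [-0.1257  0.0757  0.148 ]
[315.3934 225.2623] 61 [-0.1244 -0.0767  0.148 ]
```

The left stay is locked, with its knob at y 0.076, z 0.148. I'll release and rise.

Emit:
send_rows --pt "0 0 0" --pt "0 0 0" --pt "0 0 0.02" --pt "0 0 0.12" --pt "0 0 0.3" --spin '[0,0,0,0,0]' --gripper '[0.4,0.4,0.4,0.4,0.4]'

```text
time_s: 7.38
tcp_pos: [0.5988, 0.1746, 0.2851]
tool_rot: [3.141, 0.005, 0.145]
contact_force: [-0.4, 0.1, -0.1]
finger_gap: 0.298
grasp_force: 0.0
```

Emit:
send_rows --pt "0 0 0.2" --pt "0 0 0.4" --pt "0 0 0.55" --pt "0 -0.02 0.55" --pt "0 -0.02 0.55" --spin '[0,0,0,0,0]' --gripper '[0.4,0.4,0.2,0.2,0.2]'

```text
time_s: 7.8
tcp_pos: [0.6005, 0.1709, 0.3991]
tool_rot: [-3.141, -0.003, 0.144]
contact_force: [0.9, -0.7, -0.4]
finger_gap: 0.398
grasp_force: 0.0
```

Emit:
send_rows --pt "-0.1 -0.15 0" --pt "-0.2 -0.3 0" --pt "-0.3 -0.46 0" --pt "-0.4 -0.62 0" --pt "-0.5 -0.8 0" --spin '[0.039,0.078,0.117,0.156,0.195]' --gripper '[0.2,0.2,0.2,0.2,0.2]'

```text
time_s: 8.22
tcp_pos: [0.5018, 0.0155, 0.396]
tool_rot: [-3.141, 0.001, 0.745]
contact_force: [1.6, -0.6, -0.0]
finger_gap: 0.401
grasp_force: 0.0
```

Emit:
send_rows --pt "-0.08 -0.25 0" --pt "-0.08 -0.26 0" --pt "-0.08 -0.26 0" --pt "-0.08 -0.26 0" --pt "-0.08 -0.26 0" --spin '[0.039,0.078,0.117,0.156,0.195]' --gripper '[0.2,0.2,0.2,0.2,0.2]'

```text
time_s: 8.63
tcp_pos: [0.487, -0.0357, 0.3962]
tool_rot: [-3.141, 0.0, 1.346]
contact_force: [0.6, 0.7, 0.3]
finger_gap: 0.397
grasp_force: 0.0
```

```bash
python3 - <<'E'
from h import *
s=robot.read_state();print(s["tcp_pos"],s["tool_rot"],s["qpos"])
i=look(4,("scene","top"))
for n,b in(("scene",(250,140,360,240)),("top",(240,200,380,260))):
  for c,s in red(i[n],b): print(n,c,s[4],ch(onz(n,*c,.148)))
E
```

```text
[ 0.487  -0.0357  0.3962] [-3.1405  0.0002  1.3463] [ 0.3323  0.1783 -0.4469  1.6865  0.0796  1.2958 -0.3547]
scene [286.125  187.7708] 48 [-0.1252  0.0765  0.148 ]
scene [315.3968 225.2222] 63 [-0.1244 -0.0766  0.148 ]
top [290.4706 227.6275] 51 [-0.1245  0.0764  0.148 ]
```

Emit:
send_rows --pt "0 -0.02 -0.1" --pt "0 -0.02 -0.25" --pt "0 -0.02 -0.4" --pt "0 -0.02 -0.55" --pt "0 -0.02 -0.7" --spin '[0.039,0.078,0.117,0.117,0.117]' --gripper '[0.2,0.2,0.2,0.2,0.2]'

```text
time_s: 9.15
tcp_pos: [0.487, -0.0393, 0.2551]
tool_rot: [-3.141, -0.0, 1.704]
contact_force: [1.8, -0.5, -0.2]
finger_gap: 0.403
grasp_force: 0.0
```

Emit:
send_rows --pt "0 0 -0.2" --pt "0 0 -0.4" --pt "0 0 -0.6" --pt "0 0 -0.77" --pt "0 0 -0.77" --spin '[0,0,0,0,0]' --gripper '[0.2,0.2,0.2,0.2,0.2]'

```text
time_s: 9.57
tcp_pos: [0.4841, -0.0391, 0.0973]
tool_rot: [-3.133, -0.002, 1.705]
contact_force: [-0.9, -0.2, -0.7]
finger_gap: 0.398
grasp_force: 0.0
```

Emit:
send_rows --pt "0 0 0" --pt "0 0 0" --spin '[0,0]' --gripper '[0.2,0.2]'

```text
time_s: 9.73
tcp_pos: [0.4883, -0.0392, 0.1042]
tool_rot: [3.14, 0.0, 1.707]
contact_force: [0.1, 0.2, 0.6]
finger_gap: 0.399
grasp_force: 0.0
```

Emit:
send_rows --pt "0.009 -0.06 0" --pt "0.018 -0.12 -0.01" --pt "0.027 -0.18 -0.03" --pt "0.036 -0.24 -0.05" --pt "0.045 -0.3 -0.06" --spin '[0,0,0,0,0]' --gripper '[0.2,0.2,0.2,0.2,0.2]'

```text
time_s: 10.15
tcp_pos: [0.4952, -0.0946, 0.0892]
tool_rot: [-3.14, -0.007, 1.713]
contact_force: [-6.1, 82.7, -37.8]
finger_gap: 0.399
grasp_force: 31.4
```

Emit:
send_rows --pt "0.002 -0.015 0" --pt "0.002 -0.015 0" --pt "0.002 -0.015 0" --spin '[0,0,0]' --gripper '[0.2,0.2,0.2]'

```text
time_s: 10.4
tcp_pos: [0.4939, -0.0954, 0.0883]
tool_rot: [-3.136, -0.01, 1.715]
contact_force: [-9.3, 53.1, -31.4]
finger_gap: 0.4
grasp_force: 26.4
```

```bash
python3 - <<'E'
from h import *
s=robot.read_state();print(ch(s["tcp_pos"]),s["contact_force"])
i=look(5,("scene","top"))
cv2.imwrite("pics/m5.png",np.hstack([cv2.resize(i["scene"][120:270,240:420],None,fx=2.2,fy=2.2),cv2.resize(i["top"][130:280,230:410],None,fx=2.2,fy=2.2)])[:, :800])
for n,b in(("scene",(250,140,360,260)),("top",(240,200,380,260))):
  for c,s in red(i[n],b): print(n,c,s[4],ch(onz(n,*c,.148)),ch(onz(n,*c,.085)))
E
```

```text
[-0.1513 -0.0946  0.0883] [ -9.3127  53.0904 -31.4244]
scene [286.1961 187.7255] 51 [-0.1249  0.0765  0.148 ] [-0.1006  0.1261  0.085 ]
scene [322.1818 241.2955] 44 [-0.1364 -0.1281  0.148 ] [-0.1129 -0.0933  0.085 ]
top [290.4706 227.6275] 51 [-0.1245  0.0764  0.148 ] [-0.1193  0.0799  0.085 ]
```

View pics/m5.png

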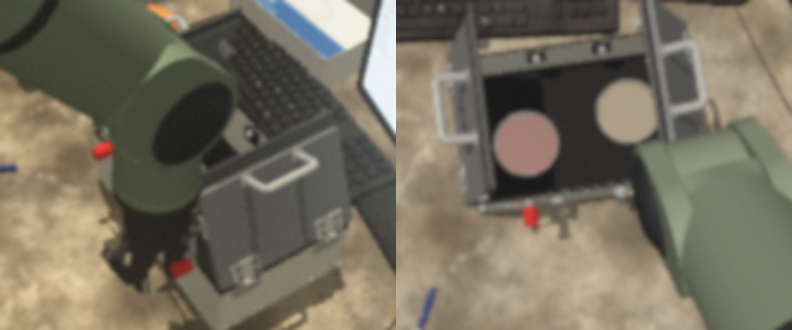

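The knob has moved to about y −0.112, z 0.115, so the elbow is past roughly 0.9. The force is high because the gripper is pressing near the lid pin, so I'll back off.

Emit:
send_rows --pt "-0.02 0.06 0" --pt "-0.06 0.12 0" --pt "-0.1 0.2 0" --pt "-0.15 0.25 0" --pt "-0.2 0.25 0" --spin '[0,0,0,0,0]' --gripper '[0.2,0.2,0.2,0.2,0.2]'

```text
time_s: 10.92
tcp_pos: [0.457, -0.0515, 0.0909]
tool_rot: [3.141, -0.0, 1.709]
contact_force: [0.3, 0.7, -0.5]
finger_gap: 0.399
grasp_force: 0.0
```

```bash
python3 - <<'E'
from h import *
s=robot.read_state();print(ch(s["tcp_pos"]),s["contact_force"])
i=look(6,("scene","top"))
for n,b in(("scene",(250,140,360,260)),("top",(240,200,380,260))):
  for c,s in red(i[n],b): print(n,c,s[4],ch(onz(n,*c,.148)),ch(onz(n,*c,.085)))
E
```

```text
[-0.1815 -0.0459  0.0909] [ 0.3084  0.684  -0.4793]
scene [322.4906 243.6792] 53 [-0.1396 -0.1346  0.148 ] [-0.1164 -0.1002  0.085 ]
top [290.4706 227.6275] 51 [-0.1245  0.0764  0.148 ] [-0.1193  0.0799  0.085 ]
```

The stay is folding and the lid is sinking. I'll rise and go above the right bar with the fingers shut.

Emit:
send_rows --pt "0 0 0.2" --pt "0 0 0.4" --pt "0 0 0.6" --pt "0 0 0.8" --pt "0 0 1.0" --spin '[0,0,0,0,0]' --gripper '[0.9,0.9,0.9,0.9,0.9]'

```text
time_s: 11.43
tcp_pos: [0.4569, -0.0536, 0.2931]
tool_rot: [3.141, -0.0, 1.707]
contact_force: [1.2, -0.9, 0.2]
finger_gap: 0.051
grasp_force: 0.0
```

Emit:
send_rows --pt "0.1 0 0.15" --pt "0.25 0.1 0.25" --pt "0.45 0.2 0.25" --pt "0.65 0.2 0.25" --pt "0.85 0.2 0.25" --spin '[0,0,0,0,0]' --gripper '[0.9,0.9,0.9,0.9,0.9]'

```text
time_s: 11.85
tcp_pos: [0.6291, -0.0131, 0.3415]
tool_rot: [3.14, 0.001, 1.708]
contact_force: [-0.8, 0.1, 1.1]
finger_gap: 0.048
grasp_force: 0.0
```

Emit:
send_rows --pt "0.05 0 0" --pt "0.05 0 0" --pt "0.05 0 0" --pt "0.05 0 0" --pt "0.05 0 0" --spin '[0,0,0,0,0]' --gripper '[0.9,0.9,0.9,0.9,0.9]'

```text
time_s: 12.27
tcp_pos: [0.6364, -0.0132, 0.3412]
tool_rot: [3.141, 0.001, 1.708]
contact_force: [-0.8, 0.1, 0.5]
finger_gap: 0.054
grasp_force: 0.0
```

Emit:
send_rows --pt "0 0 0" --pt "0 0 0" --pt "0 0 0" --pt "0 0 0" --pt "0 0 0" --spin '[0,0,0,0,0]' --gripper '[0.9,0.9,0.9,0.9,0.9]'

```text
time_s: 12.68
tcp_pos: [0.6369, -0.0125, 0.3406]
tool_rot: [3.142, 0.0, 1.708]
contact_force: [-0.3, -0.1, -0.3]
finger_gap: 0.046
grasp_force: 0.0
```

```bash
python3 - <<'E'
from h import *
s=robot.read_state();print(s["tcp_pos"],ch(s["tcp_pos"]),s["contact_force"])
i=look(7,("scene","top"))
cv2.imwrite("pics/m7.png",np.hstack([cv2.resize(i["scene"][120:270,240:420],None,fx=2.2,fy=2.2),cv2.resize(i["top"][130:280,230:410],None,fx=2.2,fy=2.2)])[:, :800])
for n,b in(("scene",(250,140,360,270)),("top",(240,200,380,260))):
  for c,s in red(i[n],b): print(n,c,s[4],ch(onz(n,*c,.148)),ch(onz(n,*c,.085)))
E
```

```text
[ 0.6369 -0.0125  0.3406] [ 0.0021 -0.0331  0.3406] [-0.3163 -0.1399 -0.3466]
scene [286.125  187.7708] 48 [-0.1252  0.0765  0.148 ] [-0.1009  0.1261  0.085 ]
scene [324.2444 250.9333] 45 [-0.1475 -0.1549  0.148 ] [-0.1248 -0.122   0.085 ]
top [290.4706 227.6275] 51 [-0.1245  0.0764  0.148 ] [-0.1193  0.0799  0.085 ]
```

View pics/m7.png

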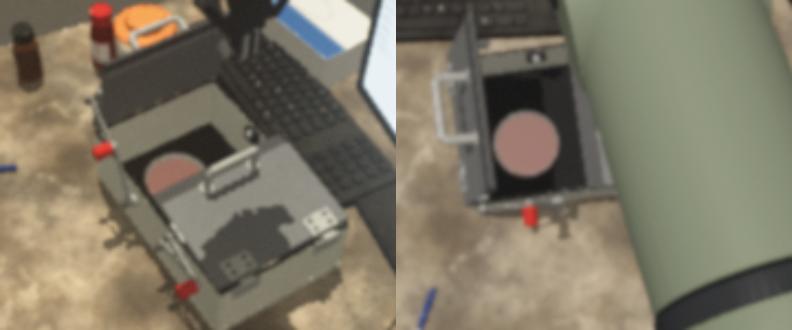

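The right lid has sunk onto its catch and the left one still stands, with its knob at (286,188). Now I'll press the right bar down.

Emit:
send_rows --pt "0 0.01 -0.2" --pt "0 0.02 -0.4" --pt "0 0.02 -0.55" --pt "0 0.02 -0.7" --pt "0 0.02 -0.8" --spin '[0,0,0,0,0]' --gripper '[1,1,1,1,1]'

```text
time_s: 13.2
tcp_pos: [0.6359, -0.0085, 0.1776]
tool_rot: [-3.139, -0.0, 1.709]
contact_force: [1.1, 0.5, -0.5]
finger_gap: -0.003
grasp_force: 0.0
```

Emit:
send_rows --pt "0 0 -0.04" --pt "0 0 -0.07" --pt "0 0.01 -0.1" --pt "0 0.01 -0.13" --pt "0 0.01 -0.16" --spin '[0,0,0,0,0]' --gripper '[1,1,1,1,1]'

```text
time_s: 13.62
tcp_pos: [0.6378, -0.0062, 0.1496]
tool_rot: [3.139, 0.0, 1.709]
contact_force: [-1.5, 1.1, 21.1]
finger_gap: 0.0
grasp_force: 12.2
```

Emit:
send_rows --pt "0 0 0" --pt "0 0 0" --pt "0 0 0.1" --pt "0 0 0.3" --pt "0 0 0.5" --spin '[0,0,0,0,0]' --gripper '[1,1,1,1,1]'

```text
time_s: 14.03
tcp_pos: [0.6365, -0.0066, 0.2496]
tool_rot: [-3.14, -0.0, 1.708]
contact_force: [0.0, -0.6, 0.6]
finger_gap: 0.0
grasp_force: 0.0
```

Emit:
send_rows --pt "0 0 0.2" --pt "0 0 0.4" --pt "0 0 0.6" --pt "0 0 0.77" --pt "0 0 0.77" --spin '[0,0,0,0,0]' --gripper '[0.2,0.2,0.2,0.2,0.2]'

```text
time_s: 14.45
tcp_pos: [0.6385, -0.0061, 0.4105]
tool_rot: [3.132, 0.001, 1.708]
contact_force: [0.2, 1.5, -0.2]
finger_gap: 0.395
grasp_force: 0.0
```

Emit:
send_rows --pt "-0.2 0.05 0" --pt "-0.4 0.11 0" --pt "-0.6 0.16 0" --pt "-0.8 0.21 0" --pt "-0.81 0.22 0" --spin '[0,0,0,0,0]' --gripper '[0.2,0.2,0.2,0.2,0.2]'

```text
time_s: 14.87
tcp_pos: [0.4698, 0.0391, 0.4039]
tool_rot: [3.141, 0.002, 1.711]
contact_force: [0.6, 0.6, 0.7]
finger_gap: 0.401
grasp_force: 0.0
```

```bash
python3 - <<'E'
from h import *
s=robot.read_state();print(s["tcp_pos"],ch(s["tcp_pos"]),s["qpos"])
i=look(8,("scene","top"))
for n,b in(("scene",(250,140,360,270)),("top",(240,200,380,260))):
  for c,s in red(i[n],b): print(n,c,s[4],ch(onz(n,*c,.148)),ch(onz(n,*c,.085)))
for n in("scene","top"):
  d=np.load(n+"8.npy");K,A,p=pose(n);v,u=np.mgrid[0:400,0:640]
  Q=(np.stack([(u-K[0,2])/K[0,0]*d,-(v-K[1,2])/K[1,1]*d,-d],-1)@A.T+p)[d>0]
  q=(Q[:,:2]-o)@C
  for y0,y1 in((-.14,-.11),(-.11,-.08),(-.08,-.05),(-.012,-.002)):
    m=(abs(q[:,0])<.08)&(q[:,1]>y0)&(q[:,1]<y1)&(Q[:,2]<.2)&(Q[:,2]>.05);print(n,y0,m.sum(),np.median(Q[m,2]) if m.sum() else None)
cv2.imwrite("pics/m8.png",np.hstack([cv2.resize(i["scene"][120:270,240:420],None,fx=2.2,fy=2.2),cv2.resize(i["top"][130:280,230:410],None,fx=2.2,fy=2.2)])[:, :800])
E
```

```text
[0.4698 0.0391 0.4039] [-0.1558  0.042   0.4039] [ 0.2856  0.1514 -0.5662  1.7062  0.0863  1.3076 -0.1582]
scene [286.0612 187.8367] 49 [-0.1255  0.0764  0.148 ] [-0.1012  0.126   0.085 ]
scene [324.4364 252.4182] 55 [-0.1495 -0.1588  0.148 ] [-0.1269 -0.1262  0.085 ]
top [362.1346 220.0577] 52 [-0.1324 -0.1162  0.148 ] [-0.1276 -0.1253  0.085 ]
scene -0.14 521 0.10781901279463368
scene -0.11 496 0.107513069427708
scene -0.08 486 0.10727675174271561
scene -0.012 100 0.10101711849332051
top -0.14 578 0.10795942625483124
top -0.11 343 0.10767292592771982
top -0.08 72 0.10752753700999973
top -0.012 0 None
```

View pics/m8.png

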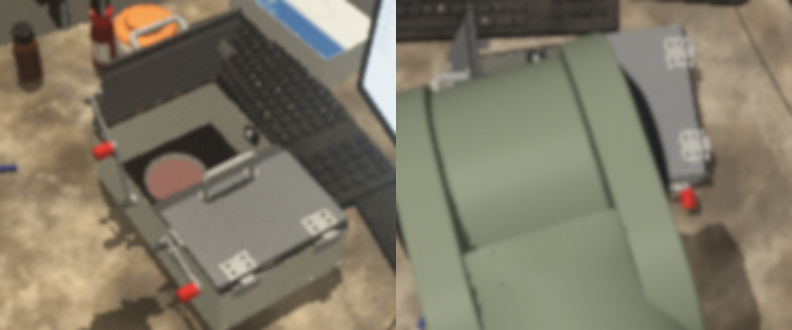

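The right lid is flat at 0.1075 and home, and the left stay is still locked. Now I'll descend beside the left knob and push it, more slowly this time.

Emit:
send_rows --pt "0.025 0 -0.2" --pt "0.025 0 -0.4" --pt "0.025 0 -0.6" --pt "0.025 0 -0.8" --pt "0.025 0 -0.95" --spin '[0,0,0,0,0]' --gripper '[0.2,0.2,0.2,0.2,0.2]'

```text
time_s: 15.38
tcp_pos: [0.4801, 0.0372, 0.2097]
tool_rot: [-3.14, -0.001, 1.708]
contact_force: [1.4, -0.0, -0.7]
finger_gap: 0.403
grasp_force: 0.0
```

Emit:
send_rows --pt "0 0 -0.2" --pt "0 0 -0.35" --pt "0 0 -0.5" --pt "0 0 -0.57" --pt "0 0 -0.57" --spin '[0,0,0,0,0]' --gripper '[0.2,0.2,0.2,0.2,0.2]'

```text
time_s: 15.8
tcp_pos: [0.4794, 0.0373, 0.0954]
tool_rot: [-3.137, -0.001, 1.708]
contact_force: [-0.4, 0.2, 0.0]
finger_gap: 0.399
grasp_force: 0.0
```

Emit:
send_rows --pt "-0.004 0.03 0" --pt "-0.009 0.06 0" --pt "-0.013 0.09 0" --pt "-0.017 0.12 0" --pt "-0.02 0.14 0" --spin '[0,0,0,0,0]' --gripper '[0.2,0.2,0.2,0.2,0.2]'

```text
time_s: 16.22
tcp_pos: [0.4764, 0.0665, 0.0993]
tool_rot: [3.14, 0.0, 1.709]
contact_force: [-0.6, -2.3, -1.4]
finger_gap: 0.4
grasp_force: 0.0
```

Emit:
send_rows --pt "-0.002 0.013 0" --pt "-0.004 0.026 -0.01" --pt "-0.006 0.039 -0.02" --pt "-0.008 0.052 -0.02" --pt "-0.01 0.065 -0.03" --spin '[0,0,0,0,0]' --gripper '[0.2,0.2,0.2,0.2,0.2]'

```text
time_s: 16.63
tcp_pos: [0.474, 0.0788, 0.0926]
tool_rot: [3.141, -0.0, 1.708]
contact_force: [0.5, -1.1, -0.0]
finger_gap: 0.399
grasp_force: 0.0
```

Emit:
send_rows --pt "-0.001 0.01 0" --pt "-0.003 0.02 -0.01" --pt "-0.004 0.03 -0.01" --pt "-0.006 0.04 -0.02" --pt "-0.007 0.05 -0.02" --spin '[0,0,0,0,0]' --gripper '[0.2,0.2,0.2,0.2,0.2]'

```text
time_s: 17.05
tcp_pos: [0.4721, 0.0873, 0.0879]
tool_rot: [-3.14, 0.002, 1.707]
contact_force: [4.7, -15.3, -10.5]
finger_gap: 0.401
grasp_force: 7.6
```

```bash
python3 - <<'E'
from h import *
s=robot.read_state();print(ch(s["tcp_pos"]),s["contact_force"],s["grasp_force"])
i=look(9,("scene",))
for c,s in red(i["scene"],(250,140,310,270)): print(c,s[4],ch(onz("scene",*c,.148)),ch(onz("scene",*c,.12)))
E
```

```text
[-0.1466  0.0893  0.0879] [  4.6553 -15.2976 -10.5232] 7.5666457414627075
[279.9333 188.2667] 15 [-0.1408  0.084   0.148 ] [-0.1305  0.1063  0.12  ]
```

Emit:
send_rows --pt "-0.001 0.01 0" --pt "-0.002 0.017 0" --pt "-0.003 0.024 0" --pt "-0.004 0.03 0" --pt "-0.004 0.03 0" --spin '[0,0,0,0,0]' --gripper '[0.2,0.2,0.2,0.2,0.2]'

```text
time_s: 17.52
tcp_pos: [0.4714, 0.0891, 0.0873]
tool_rot: [-3.138, 0.006, 1.703]
contact_force: [11.9, -33.1, -21.3]
finger_gap: 0.398
grasp_force: 15.9
```

Emit:
send_rows --pt "-0.02 -0.06 0" --pt "-0.06 -0.12 0" --pt "-0.1 -0.2 0" --pt "-0.15 -0.25 0" --pt "-0.2 -0.25 0" --spin '[0,0,0,0,0]' --gripper '[0.2,0.2,0.2,0.2,0.2]'

```text
time_s: 17.93
tcp_pos: [0.4308, 0.0426, 0.0885]
tool_rot: [-3.141, 0.0, 1.706]
contact_force: [-0.3, 0.6, -0.1]
finger_gap: 0.404
grasp_force: 0.0
```

```bash
python3 - <<'E'
from h import *
s=robot.read_state();print(s["tcp_pos"],ch(s["tcp_pos"]),s["contact_force"],s["grasp_force"])
i=look(10,("scene","top"))
for n,b in(("scene",(250,140,310,270)),("top",(240,200,330,260))):
  for c,s in red(i[n],b): print(n,c,s[4],ch(onz(n,*c,.148)),ch(onz(n,*c,.12)))
E
```

```text
[0.4308 0.0426 0.0885] [-0.1939  0.0511  0.0885] [-0.2975  0.5852 -0.1155] 0.0
top [276.9706 230.1176] 34 [-0.1259  0.1129  0.148 ] [-0.1236  0.1155  0.12  ]
```

Emit:
send_rows --pt "0 0 0.2" --pt "0 0 0.4" --pt "0 0 0.6" --pt "0 0 0.8" --pt "0 0 1.0" --spin '[0,0,0,0,0]' --gripper '[1,1,1,1,1]'

```text
time_s: 18.45
tcp_pos: [0.4315, 0.0457, 0.2909]
tool_rot: [3.141, -0.001, 1.71]
contact_force: [0.5, -0.1, -0.5]
finger_gap: 0.002
grasp_force: 0.0
```

Emit:
send_rows --pt "0 0 0.2" --pt "0 0 0.4" --pt "0 0 0.4" --pt "0 0 0.4" --pt "0 0 0.4" --spin '[0,0,0,0,0]' --gripper '[1,1,1,1,1]'

```text
time_s: 18.87
tcp_pos: [0.4316, 0.045, 0.3682]
tool_rot: [-3.142, 0.0, 1.709]
contact_force: [0.2, -0.9, 0.2]
finger_gap: 0.005
grasp_force: 0.0
```

Emit:
send_rows --pt "0 0 0" --pt "0 0 0" --pt "0 0 0" --pt "0 0 0" --pt "0 0 0" --spin '[0,0,0,0,0]' --gripper '[1,1,1,1,1]'

```text
time_s: 19.28
tcp_pos: [0.4317, 0.0446, 0.3682]
tool_rot: [-3.141, -0.0, 1.709]
contact_force: [0.1, 0.3, 0.4]
finger_gap: -0.003
grasp_force: 0.0
```

Emit:
send_rows --pt "0.2 0.02 0" --pt "0.4 0.04 0" --pt "0.6 0.05 0" --pt "0.8 0.05 0" --pt "0.98 0.05 0" --spin '[0,0,0,0,0]' --gripper '[1,1,1,1,1]'

```text
time_s: 19.7
tcp_pos: [0.6299, 0.0544, 0.3677]
tool_rot: [-3.141, 0.0, 1.708]
contact_force: [-0.3, -0.4, 0.9]
finger_gap: 0.002
grasp_force: 0.0
```

Emit:
send_rows --pt "0 0 0" --pt "0 0 0" --pt "0 0 0" --pt "0 0 0" --pt "0 0 0" --spin '[0,0,0,0,0]' --gripper '[1,1,1,1,1]'

```text
time_s: 20.12
tcp_pos: [0.6271, 0.0545, 0.3693]
tool_rot: [3.141, 0.001, 1.709]
contact_force: [-0.0, -0.5, -0.1]
finger_gap: 0.001
grasp_force: 0.0
```

```bash
python3 - <<'E'
from h import *
s=robot.read_state();print(s["tcp_pos"],ch(s["tcp_pos"]),s["contact_force"],s["grasp_force"])
i=look(11,("scene","top"))
for n,b in(("scene",(250,140,360,270)),("top",(240,200,380,260))):
  for c,s in red(i[n],b): print(n,c,s[4],ch(onz(n,*c,.148)),ch(onz(n,*c,.085)))
cv2.imwrite("pics/m11.png",np.hstack([cv2.resize(i["scene"][120:270,240:420],None,fx=2.2,fy=2.2),cv2.resize(i["top"][130:280,230:410],None,fx=2.2,fy=2.2)])[:, :800])
E
```

```text
[0.6271 0.0545 0.3693] [0.0021 0.0345 0.3693] [-0.0441 -0.5054 -0.1399] 0.0
scene [279.1111 190.4667] 45 [-0.1467  0.0781  0.148 ] [-0.1239  0.1278  0.085 ]
scene [324.8421 252.6316] 38 [-0.149  -0.1598  0.148 ] [-0.1264 -0.1273  0.085 ]
top [275.0256 232.    ] 39 [-0.1301  0.1187  0.148 ] [-0.1252  0.125   0.085 ]
```

View pics/m11.png

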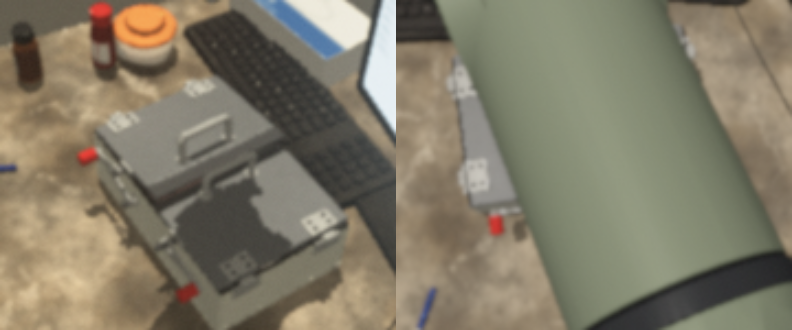

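The left lid has settled on its catch, slightly proud at the flange, with both stays folded. Now I'll press the left bar.

Emit:
send_rows --pt "0 -0.01 -0.2" --pt "0 -0.02 -0.4" --pt "0 -0.02 -0.6" --pt "0 -0.02 -0.8" --pt "0 -0.02 -0.94" --spin '[0,0,0,0,0]' --gripper '[1,1,1,1,1]'

```text
time_s: 20.63
tcp_pos: [0.6264, 0.05, 0.1778]
tool_rot: [-3.14, 0.0, 1.708]
contact_force: [-0.1, 0.0, -0.0]
finger_gap: 0.003
grasp_force: 0.0
```

Emit:
send_rows --pt "0 0 -0.04" --pt "0 0 -0.08" --pt "0 -0.01 -0.11" --pt "0 -0.01 -0.14" --pt "0 -0.01 -0.17" --spin '[0,0,0,0,0]' --gripper '[1,1,1,1,1]'

```text
time_s: 21.05
tcp_pos: [0.629, 0.0486, 0.1486]
tool_rot: [3.138, 0.0, 1.708]
contact_force: [-18.0, -6.4, 98.8]
finger_gap: 0.002
grasp_force: 49.7
```

Emit:
send_rows --pt "0 0 0" --pt "0 0 0" --spin '[0,0]' --gripper '[1,1]'

```text
time_s: 21.22
tcp_pos: [0.629, 0.0486, 0.1495]
tool_rot: [3.138, 0.001, 1.708]
contact_force: [-7.9, -3.0, 25.1]
finger_gap: -0.0
grasp_force: 12.6
```

Bar top is at 0.1495, so the lid is home. I'll lift clear and check.

Emit:
send_rows --pt "0 0 0.1" --pt "0 0 0.3" --pt "0 0 0.5" --pt "0 0 0.7" --pt "0 0 0.9" --spin '[0,0,0,0,0]' --gripper '[1,1,1,1,1]'

```text
time_s: 21.63
tcp_pos: [0.6276, 0.049, 0.3299]
tool_rot: [3.14, -0.0, 1.709]
contact_force: [0.8, 0.8, -0.3]
finger_gap: -0.001
grasp_force: 0.0
```

Emit:
send_rows --pt "-0.2 0 0.1" --pt "-0.4 0 0.1" --pt "-0.6 0 0.1" --pt "-0.8 0 0.1" --pt "-0.8 0 0.1" --spin '[0,0,0,0,0]' --gripper '[1,1,1,1,1]'

```text
time_s: 22.05
tcp_pos: [0.4622, 0.0489, 0.3479]
tool_rot: [3.141, 0.003, 1.71]
contact_force: [1.1, 0.2, 1.8]
finger_gap: -0.003
grasp_force: 0.0
```

```bash
python3 - <<'E'
from h import *
i=look(12,("scene","top"))
for c,s in red(i["scene"],(250,140,360,270)): print(c,ch(onz("scene",*c,.085)))
for n in("scene","top"):
  d=np.load(n+"12.npy");K,A,p=pose(n);v,u=np.mgrid[0:400,0:640]
  Q=(np.stack([(u-K[0,2])/K[0,0]*d,-(v-K[1,2])/K[1,1]*d,-d],-1)@A.T+p)[d>0]
  q=(Q[:,:2]-o)@C
  for y0 in(-.14,-.11,-.08,-.05,-.012,0,.05,.08,.11):
    m=(abs(q[:,0])<.08)&(q[:,1]>y0)&(q[:,1]<y0+.03*(y0!=-.012)+.01*(y0==-.012))&(Q[:,2]<.14)&(Q[:,2]>.05);print(n,y0,m.sum(),np.median(Q[m,2]) if m.sum() else None)
cv2.imwrite("pics/m12.png",cv2.resize(i["scene"][100:270,220:420],None,fx=3,fy=3))
E
```

```text
[278.9778 191.5778] [-0.1264  0.1242  0.085 ]
[324.5    252.4464] [-0.1268 -0.1263  0.085 ]
scene -0.14 516 0.10776079710826408
scene -0.11 500 0.10741528582673093
scene -0.08 485 0.1073129493318482
scene -0.05 473 0.10767147641746866
scene -0.012 85 0.10690633736603261
scene 0 437 0.10780763622480483
scene 0.05 356 0.1070950413121714
scene 0.08 400 0.10717993293998762
scene 0.11 376 0.10773046094890021
top -0.14 583 0.10810381077121667
top -0.11 583 0.10765637786509519
top -0.08 552 0.10755888389224588
top -0.05 256 0.10775686697812792
top -0.012 45 0.1076606549265251
top 0 93 0.10791694563644971
top 0.05 174 0.10782488458142891
top 0.08 196 0.10785744480310289
top 0.11 221 0.10812368367261072
```

View pics/m12.png

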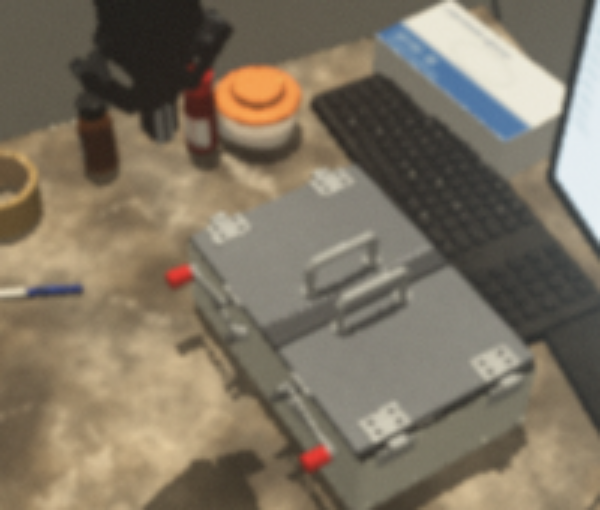

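Both lids are level at 0.107–0.108 with the dark flange on top, both stays are folded, and the bottles and jar stand where they were.

```bash
python3 -c "
from plant import robot
print(robot.job_done())"
```

```text
the job is handed in; nothing more can be done
None
```

The job is handed in, at about 22 s of the 72 s allowed: both half lids are shut in the right order and measure level, with the left flange over the right rebate and the bottles and jar undisturbed; I didn't re-check the timer's position, and the first stay push reached 83 N at the wrist (limit 120 N), with no verdict shown.

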